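# Strip the spare spindle arbor onto its storage pegs

## Robot

A 7-joint arm with a two-finger parallel gripper is mounted at the origin on a cart in front of the work surface, level with it; the furniture and walls round the work are solid. World frame = base frame: x ahead of the robot, y to its left, z up, the work surface at z = 0. Lengths are in m, angles in rad, forces in N, time in s.
With the tool pointing down it reaches from about 0.4 to 0.85 m from the base axis. Payload 4.5 kg.
Tool frame: the origin (TCP) lies between the finger pads; the fingertips stand 11 mm ahead of it and the grasp point (between the pads) lies 8 mm behind it; z points along the fingers, y is the line along which they close (so a half turn about z gives the same grasp; the last joint's range is limited). The gripper opens to 88 mm and grips with 3 to 60 N. Pads are 18 mm wide; open, the fingers measure 123 mm over their backs; the gripper's body (75 mm by 187 mm) begins 45 mm behind the grasp point.
Start: joints at [-1.283, 0.689, -0.195, 1.565, 0.157, 0.902, -0.215], TCP at [0.157, 0.605, 0.25] pointing down, gripper open.
Joint ranges: [-3.01, 3.01], [-0.46, 2.08], [-1.47, 1.51], [0.13, 2.56], [-1, 4.14], [0.04, 2.09], [-2.66, 2.66]. Speed limits (rad/s): [2.57, 2.57, 3.14, 3.14, 3.14, 3.14, 3.14].

## Interface

Orientations are given as a rotation vector (axis times angle).
In Python, from rig import r gives the robot as it stands.
- The arm moves only by the tool play_rows, never from a script. Its arguments are lists of equal length, an entry for each row: "offset": the shift along the tool's x, y, z as a fraction of full scale, a list of three; "delta_rot": the turn, a rotation vector about the tool's x, y, z as a fraction of full scale, a list of three; "claw": the opening, from 0 (shut) to 1 (fully open). A call has exactly 10 rows; each row is the pose to reach, as a shift and turn from the pose commanded when the call began, along the tool's axes at that moment; what a row does not reach only later rows make up. Full scale, the value 1, is 1 m for a shift and 45 degrees for a turn. A row lasts 1/8 s, in which the tool goes at most 62.5 mm and 10.7 degrees, less where a joint would pass 70% of its speed; a pose out of reach is approached as far as the arm can. A call with a number of a shift or a turn outside -1 to 1 is refused whole. A call with a gripper value outside its range is refused whole. The fingers move at their own pace and stop on an object; "squeeze" is the grip in N (left out, the last holds). Time passes only in rows, so rows that repeat a pose let the fingers close, or fill a call up. It gives the time, the measured TCP pose, the force, the opening and the grip force at its end, in the units of the state.
- r.state(): the state, without advancing time (a new reading comes with each control period).
- r.camera(name): name is "side" or "top" or "wrist"; returns the picture (384x512x3 uint8, red, green, blue); there is no depth.
- r.calibration(name): a dict with "camera_matrix" (3x3 intrinsics, pixels), "position" and "orientation" of the camera in the world; the wrist camera has in their place "T_tool_cam" (4x4, takes a point from camera to tool coordinates, whose origin is the TCP and whose axes are the flange's). Camera axes: x right, y down, z forward; pixel columns grow to the right and rows downward; lengths in m; the calibration is good to about 2 mm. A picture is of the moment at which its call begins: read the wrist's pose just before it. calibration takes no time and is no camera call.
- r.finish_job(): hands the job in; it is judged then, once.
The state is a dict: "time": time; "joint_positions": joint angles; "joint_vel": joint speeds; "joint_torque": joint torques, N m; "eef_pos": TCP position; "tcp_rot": TCP orientation; "wrist_force": force on the tool from outside, world axes, zero at the start; "wrist_torque": the same for the moment, N m; "gripper_width": opening from 0.0 (shut) to 1.0 (fully open); "grip_force": force on a finger pad.
Only numpy, scipy, OpenCV 4.12 (cv2) and the standard library are available. Lean on these libraries where they do the work, as an engineer would, in place of code of your own. Each camera call takes 0.05 s, during which the arm holds its last target. There are 200 camera calls.

## Task

The nut is already off the spare spindle arbor, so take the stack on it apart from the top down, one part after another, and put each on its own storage peg: the smaller spacer ring on the green board, the larger spacer ring on the yellow board, the guide bearing on the blue board and the cutter block on the red board. Each must end lying flat, fully down on the wooden shoulder round its peg and let go; lower the parts, never drop them. The setting gauge is set for the next job: leave it standing where it is.

Things in the scene. Friction and masses are not known exactly. Their poses are not given: they have to be found in the camera images.
- arbor_stand: Upright steel arbor in a round grey cast foot 104 mm across; fixed. Origin: centre of the underside, z up. Flange top 26.5 mm above the bench carries the stack; arbor 25 mm thick, its 21 mm threaded end tops out at 104 mm. On it, from below: cutter block, bearing, larger ring, smaller ring (top face at 99 mm). Lift parts straight up until clear of the tip.
- small_ring: Smaller grey steel spacer ring, 50 mm across, 10 mm thick, bore 29 mm; topmost of the stack. Origin: centre of its underside, z its axis. Grasp across the rim at any angle. About 0.07 kg.
- large_ring: Larger grey steel spacer ring, 55 mm across, 12 mm thick, bore 29 mm; second from the top. Origin: centre of its underside, z its axis. Grasp across the rim at any angle. About 0.08 kg.
- bearing: Ball-bearing guide ring, light grey with a red seal ring, 62 mm across, 16 mm thick; bore 29 mm. Third from the top, on the cutter block. Origin: centre of its underside, z its axis. Grasp across the rim at any angle. About 0.19 kg.
- cutter_block: Light aluminium cutter block, square with rounded corners, 70 mm across its flats (78 mm across the corners), 34 mm high, bore 29 mm; lowest of the stack. Origin: centre of its underside, z its axis, x and y square to the flats: close the fingers along its x or its y. About 0.6 kg.
- green_board: Storage peg for the smaller ring: plywood board with a green painted disc 62 mm across. Origin: centre of the underside, z up. Board 96 x 96 x 12 mm; a round wooden shoulder, top 16 mm above the bench, carries the part; from it stands a wooden peg 20 mm thick, 24 mm tall (tip at 40 mm), its top 10 mm tapered. Fixed.
- yellow_board: Storage peg for the larger ring: plywood board with a yellow painted disc 68 mm across. Origin: centre of the underside, z up. Board 96 x 96 x 12 mm; a round wooden shoulder, top 16 mm above the bench, carries the part; from it stands a wooden peg 20 mm thick, 24 mm tall (tip at 40 mm), its top 10 mm tapered. Fixed.
- blue_board: Storage peg for the guide bearing: plywood board with a blue painted disc 76 mm across. Origin: centre of the underside, z up. Board 96 x 96 x 12 mm; a round wooden shoulder, top 16 mm above the bench, carries the part; from it stands a wooden peg 20 mm thick, 24 mm tall (tip at 40 mm), its top 10 mm tapered. Fixed.
- red_board: Storage peg for the cutter block: plywood board with a red painted disc 77 mm across. Origin: centre of the underside, z up. Board 96 x 96 x 12 mm; a round wooden shoulder, top 16 mm above the bench, carries the part; from it stands a wooden peg 20 mm thick, 36 mm tall (tip at 52 mm), its top 10 mm tapered. Fixed.
- setting_gauge: White cutter setting gauge, a loose bridge 42 x 120 mm with an upright rod, 95 mm high, standing among the boards; an obstacle to be left alone. Origin: centre of its underside, z up, y along its 120 mm.
Not all that is in view belongs to the job. Leave any orange look-alike of the small_ring alone.

How it is judged:
By the outcome, as a careful person would: the job done as asked, in the order asked, and still so for the second after the job is handed in, with the robot touching nothing.
It also fails if it takes over 112 s, if anything falls off the work surface, if the arm or the gripper's body presses on something with over 40 N, if the wrist force passes 120 N, or if a joint passes its speed limit or range.

## Working session

There is one attempt and no reset: what is moved stays moved. The work goes in short steps, Python scripts to look and compute and a tool call to move; the robot and the scene stay as the last step left them, time stands still between calls to the robot, and variables do not carry over. Pictures are saved under pics/ and viewed, at most 14 in all, crops included, and the job is handed in when it is done.

Besides the shell and the picture viewer there is one more tool, called after ">>>" as name(argument=value, ...) on one line, values as JSON. play_rows: Moves the arm, as the interface text tells. Its arguments: {"type":"object","properties":{"offset":{"type":"array"},"delta_rot":{"type":"array"},"claw":{"type":"array"},"squeeze":{"type":"number"}},"required":["offset","delta_rot","claw"]}

```bash
ls; mkdir -p pics
python3 - <<'E'
from rig import r
import cv2,numpy as np
np.set_printoptions(precision=4,suppress=True)
s=r.state();print({k:s[k] for k in ('time','eef_pos','tcp_rot','gripper_width','wrist_force')})
for n in('side','top'):
    cv2.imwrite(f'pics/{n}0.png',r.camera(n)[...,::-1]);print(n,r.calibration(n))
print(r.calibration('wrist'))
E
```

```text
pics
{'time': 0.0, 'eef_pos': array([0.1568, 0.6044, 0.2489]), 'tcp_rot': array([-0.3974, -3.1163,  0.0029]), 'gripper_width': 0.9993908512622853, 'wrist_force': array([ 0.2054, -0.2391,  0.1014])}
side {'camera_matrix': array([[435.1076,   0.    , 255.1116],
       [  0.    , 435.1076, 197.002 ],
       [  0.    ,   0.    ,   1.    ]]), 'position': array([0.2127, 0.949 , 0.8593]), 'orientation': array([-0.4106,  2.6812, -1.2691])}
top {'camera_matrix': array([[465.4059,   0.    , 253.5439],
       [  0.    , 465.4059, 188.6203],
       [  0.    ,   0.    ,   1.    ]]), 'position': array([0.2875, 0.0702, 1.5504]), 'orientation': array([-2.1826,  2.1295, -0.1528])}
{'camera_matrix': array([[303.2171,   0.    , 258.2612],
       [  0.    , 303.2171, 198.2185],
       [  0.    ,   0.    ,   1.    ]]), 'T_tool_cam': array([[ 0.0004, -0.957 , -0.29  ,  0.0742],
       [ 1.    ,  0.0001,  0.001 , -0.0002],
       [-0.0009, -0.29  ,  0.957 , -0.134 ],
       [ 0.    ,  0.    ,  0.    ,  1.    ]])}
```

View pics/top0.png

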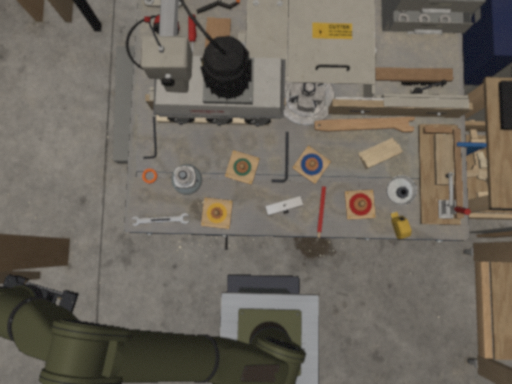

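View pics/side0.png

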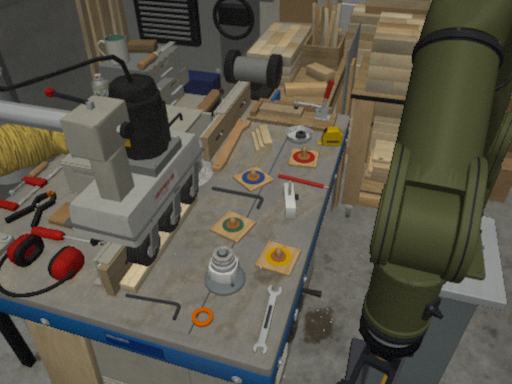

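Top view: stand at (185,178), orange decoy (150,176), boards green (241,166), yellow (216,213), blue (312,163) and red (360,205), gauge (285,206). The side view has the same items: stand (224,270), green (234,225), yellow (278,257), blue (253,177), red (304,157), gauge rod (290,190).

```bash
cat > h.py <<'E'
from rig import r
import cv2,numpy as np
from scipy.spatial.transform import Rotation as R
np.set_printoptions(precision=4,suppress=True)
def cam(n,s=None):
    c=r.calibration(n);K=c['camera_matrix']
    if n=='wrist':
        s=s or r.state();T=np.eye(4);T[:3,:3]=R.from_rotvec(s['tcp_rot']).as_matrix();T[:3,3]=s['eef_pos'];T=T@c['T_tool_cam']
        return K,T[:3,:3],T[:3,3]
    return K,R.from_rotvec(c['orientation']).as_matrix(),c['position']
def ray(C,uv,z):
    K,Q,p=C;d=Q@np.linalg.inv(K)@[uv[0],uv[1],1];return p+d*(z-p[2])/d[2]
def proj(C,P):
    K,Q,p=C;q=K@(Q.T@(np.asarray(P)-p));return q[:2]/q[2]
HUE={'green':(45,85),'yellow':(22,32),'blue':(105,125),'red':(172,6),'orange':(7,16)}
def mask(im,c,smin=110):
    H=cv2.cvtColor(im,cv2.COLOR_RGB2HSV);a,b=HUE[c];h=H[...,0]
    m=((h>=a)&(h<=b)) if a<b else ((h>=a)|(h<=b))
    return (m&(H[...,1]>smin)&(H[...,2]>50)).astype(np.uint8)
def disc(im,c,near,win=35,smin=110):
    m=mask(im,c,smin);w=np.zeros_like(m);u,v=map(int,near);w[max(0,v-win):v+win,max(0,u-win):u+win]=1
    cs=cv2.findContours(m*w,cv2.RETR_EXTERNAL,cv2.CHAIN_APPROX_NONE)[0]
    cs=[q for q in cs if cv2.contourArea(q)>20]
    h=cv2.convexHull(np.vstack(cs));return h,cv2.fitEllipse(h)
E
python3 - <<'E'
from h import *
N={'top':dict(green=(241,166),yellow=(216,213),blue=(312,163),red=(360,205)),'side':dict(green=(234,225),yellow=(278,257),blue=(253,177),red=(304,157))}
for n in N:
    im=r.camera(n);C=cam(n)
    for c,uv in N[n].items():
        h,e=disc(im,c,uv,22)
        pts=np.array([ray(C,p[0],.0125)[:2] for p in h],np.float32)
        (x,y),d,a=cv2.fitEllipse(pts)
        print(n,c,np.array(e[0]),'xy',np.array([x,y]),'diam',np.array(d))
    if n=='top':
        for uv in [(185,178),(285,206),(266,211),(301,200),(150,176)]:print(uv,ray(C,uv,.1 if uv[0]==185 else .0)[:2])
    x0,y0,x1,y1=(150,140,400,240) if n=='top' else (180,130,340,310)
    k=3.2
    cv2.imwrite(f'pics/{n}1.png',cv2.resize(im[y0:y1,x0:x1],None,fx=k,fy=k,interpolation=cv2.INTER_CUBIC)[...,::-1])
E
```

```text
Traceback (most recent call last):
  File "h.py", line 24, in disc
    h=cv2.convexHull(np.vstack(cs));return h,cv2.fitEllipse(h)
                     ~~~~~~~~~^^^^
ValueError: need at least one array to concatenate
```

Run:
```python
from h import *
im=cv2.imread('pics/top0.png')[...,::-1].copy();H=cv2.cvtColor(im,cv2.COLOR_RGB2HSV)
for n,N in {'top':dict(green=(241,166),yellow=(216,213),blue=(312,163),red=(360,205)),'side':dict(green=(234,225),yellow=(278,257),blue=(253,177),red=(304,157))}.items():
    im=cv2.imread(f'pics/{n}0.png')[...,::-1].copy();H=cv2.cvtColor(im,cv2.COLOR_RGB2HSV)
    for c,(u,v) in N.items(): print(n,c,[H[v,u+d].tolist() for d in range(-14,15,2)])
```

```text
top green [[17, 60, 136], [17, 89, 160], [17, 92, 158], [31, 63, 109], [57, 58, 88], [14, 123, 122], [14, 126, 123], [17, 111, 133], [16, 112, 116], [13, 132, 120], [14, 124, 121], [63, 62, 90], [25, 67, 122], [17, 92, 166], [17, 93, 167]]
top yellow [[16, 79, 136], [17, 94, 162], [19, 131, 168], [20, 173, 175], [19, 164, 160], [13, 140, 133], [15, 119, 129], [16, 109, 129], [14, 116, 103], [13, 136, 124], [17, 158, 147], [20, 173, 178], [19, 149, 174], [17, 95, 163], [17, 86, 148]]
top blue [[17, 93, 165], [14, 49, 126], [108, 130, 102], [111, 108, 97], [10, 113, 126], [13, 139, 134], [16, 116, 123], [16, 110, 137], [15, 116, 119], [12, 135, 127], [152, 37, 90], [108, 149, 106], [133, 21, 107], [16, 93, 168], [17, 96, 168]]
top red [[16, 90, 148], [14, 107, 158], [3, 171, 137], [1, 185, 132], [9, 153, 135], [13, 144, 142], [13, 132, 120], [16, 111, 103], [15, 116, 119], [14, 130, 124], [9, 151, 137], [2, 178, 136], [2, 175, 137], [13, 107, 152], [15, 76, 137]]
side green [[18, 114, 168], [32, 78, 117], [72, 117, 89], [20, 112, 100], [12, 158, 142], [14, 153, 128], [16, 135, 117], [1
[... 172 characters left out ...]
 255, 183], [22, 255, 168], [13, 166, 135], [13, 165, 139], [14, 147, 127], [15, 140, 120], [15, 151, 115], [13, 160, 142], [12, 156, 141], [22, 255, 177], [22, 255, 184], [21, 230, 185], [18, 112, 162]]
side blue [[17, 111, 170], [15, 76, 145], [108, 159, 112], [108, 168, 109], [10, 129, 127], [13, 161, 154], [15, 147, 130], [16, 141, 121], [15, 152, 124], [13, 169, 143], [10, 115, 118], [109, 155, 112], [108, 165, 111], [17, 77, 146], [18, 111, 174]]
side red [[18, 101, 154], [13, 129, 162], [3, 218, 139], [2, 217, 140], [12, 168, 126], [13, 170, 147], [14, 163, 136], [15, 157, 140], [14, 159, 141], [12, 165, 142], [6, 188, 138], [2, 204, 144], [6, 176, 148], [17, 110, 176], [20, 63, 109]]
```

```bash
sed -i "s/^HUE=.*/HUE={'green':(30,85,55),'yellow':(19,25,125),'blue':(100,150,60),'red':(172,7,140),'orange':(7,16,150)}/; s/def mask(im,c,smin=110)/def mask(im,c)/; s/a,b=HUE\[c\]/a,b,smin=HUE[c]/; s/win=35,smin=110/win=35/; s/mask(im,c,smin)/mask(im,c)/" h.py
python3 - <<'E'
from h import *
N={'top':dict(green=(241,166),yellow=(216,213),blue=(312,163),red=(360,205)),'side':dict(green=(234,225),yellow=(278,257),blue=(253,177),red=(304,157))}
for n in N:
    im=r.camera(n);C=cam(n)
    for c,uv in N[n].items():
        h,e=disc(im,c,uv,20)
        pts=np.array([ray(C,p[0],.0125)[:2] for p in h],np.float32)
        (x,y),d,a=cv2.fitEllipse(pts)
        print(n,c,np.array(e[0]),'xy',np.array([x,y]),'diam',np.array(d))
    if n=='top':
        for uv in [(185,178),(285,206),(266,211),(301,200),(150,176)]:print(uv,ray(C,uv,.1 if uv[0]==185 else .0)[:2])
    x0,y0,x1,y1=(150,140,400,240) if n=='top' else (180,130,340,310)
    k=3.2
    cv2.imwrite(f'pics/{n}1.png',cv2.resize(im[y0:y1,x0:x1],None,fx=k,fy=k,interpolation=cv2.INTER_CUBIC)[...,::-1])
E
```

```text
top green [241.9072 166.6146] xy [0.5674 0.1009] diam [0.0585 0.0593]
top yellow [216.3353 212.6527] xy [0.4106 0.1812] diam [0.0673 0.0684]
top blue [311.2892 163.9351] xy [ 0.5826 -0.132 ] diam [0.068  0.0693]
top red [360.0563 203.8493] xy [ 0.4518 -0.2954] diam [0.0717 0.0725]
(185, 178) [0.5104 0.2773]
(285, 206) [ 0.4395 -0.0467]
(266, 211) [0.4212 0.0166]
(301, 200) [ 0.4611 -0.1001]
(150, 176) [0.5296 0.4094]
side green [232.7502 224.435 ] xy [0.5666 0.1008] diam [0.0596 0.0603]
side yellow [278.0471 256.0406] xy [0.4101 0.1808] diam [0.0696 0.0722]
side blue [252.8775 176.9396] xy [ 0.5821 -0.1326] diam [0.0704 0.072 ]
side red [303.4019 156.4869] xy [ 0.4511 -0.2957] diam [0.0718 0.0736]
```

View pics/side1.png

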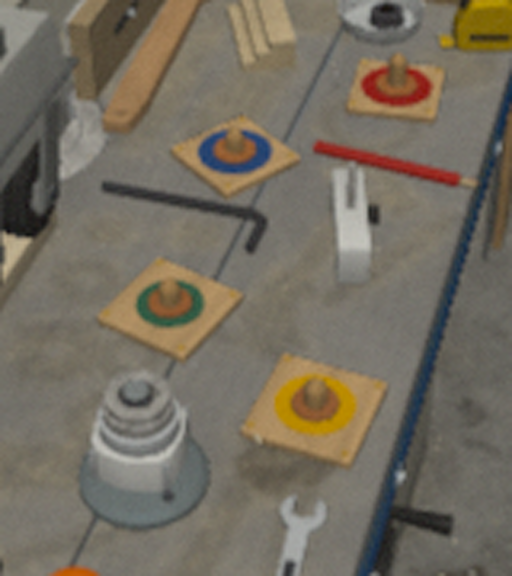

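Stack in the crop at (138,430), with the green, yellow, blue and red pegs at (170,295), (315,395), (235,145) and (398,75). The two cameras agree on the boards to 1 mm. Next, move above the stack (about 0.51, 0.277) and look with the wrist camera.

>>> play_rows(offset=[[-0.03,-0.016,0],[-0.08,-0.043,0],[-0.13,-0.07,0],[-0.18,-0.097,0],[-0.23,-0.124,0],[-0.285,-0.153,0],[-0.335,-0.18,0],[-0.385,-0.207,0],[-0.424,-0.228,0],[-0.424,-0.228,0]], delta_rot=[[0,0,0.1],[0,0,0.2],[0,0,0.3],[0,0,0.4],[0,0,0.5],[0,0,0.6],[0,0,0.7],[0,0,0.8],[0,0,0.9],[0,0,1]], claw=[1,1,1,1,1,1,1,1,1,1], squeeze=30)

```text
time: 1.5
eef_pos: [0.5135, 0.2733, 0.2497]
tcp_rot: [1.573, 2.716, -0.001]
wrist_force: [-0.2, -0.1, 0.1]
gripper_width: 1.002
grip_force: 0.0
```

Run:
```python
from h import *
s=r.state();im=r.camera('wrist');print(s['time'],s['eef_pos'],s['tcp_rot'],s['joint_positions'])
cv2.imwrite('pics/w1.png',im[...,::-1])
cv2.imwrite('pics/w1b.png',cv2.resize(im,(768,576),interpolation=cv2.INTER_CUBIC)[...,::-1])
C=cam('wrist',s);print(proj(C,[.5104,.2773,.1]),proj(C,[.5104,.2773,.0605]))
```

```text
1.5 [0.5135 0.2733 0.2497] [ 1.5728  2.716  -0.0013] [-0.5604  0.6268 -0.0162  1.7069  0.0174  0.8074 -0.0645]
[256.7677 181.315 ] [256.8775 172.6255]
```

View pics/w1b.png

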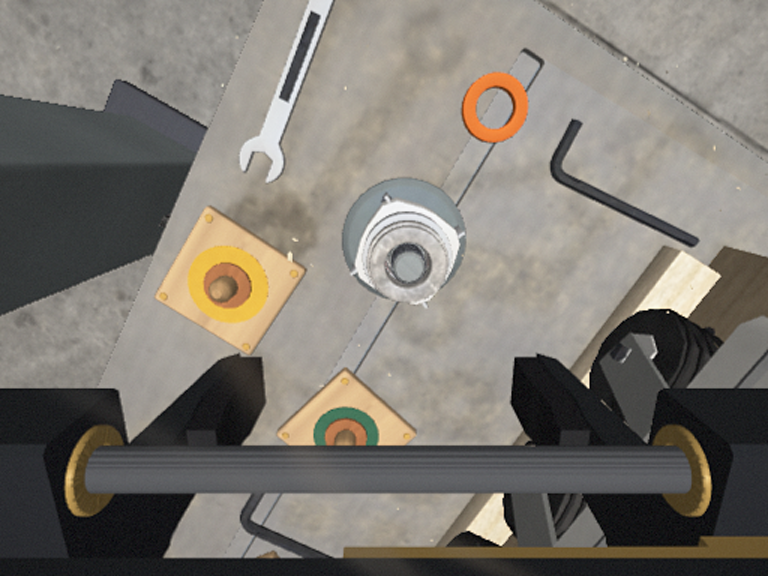

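Wrist view (doubled 1.5×): arbor tip at (409,263), small ring round it, block corners near (388,198), (463,235), (427,303) and (352,272), yellow peg (222,290), green peg (345,438), orange decoy (495,107).

Run:
```python
from h import *
s=r.state();C=cam('wrist',s);im=cv2.imread('pics/w1.png')
g=cv2.cvtColor(im,cv2.COLOR_BGR2GRAY)
x0,y0=215,105;crop=cv2.resize(g[y0:y0+115,x0:x0+110],None,fx=4,fy=4,interpolation=cv2.INTER_CUBIC)
for lo,hi,z in((38,56,.104),(95,125,.0985),(200,260,.0)):
    c=cv2.HoughCircles(crop,cv2.HOUGH_GRADIENT,1,3,param1=80,param2=15,minRadius=lo,maxRadius=hi)
    for q in (c[0][:4] if c is not None else []):
        uv=q[:2]/4+[x0,y0];print(z,uv,q[2]/4,ray(C,uv,z)[:2])
print('tip',ray(C,np.array([409,263])/1.5,.104)[:2])
cs=[ray(C,np.array(p)/1.5,.0605)[:2] for p in((388,198),(463,235),(427,303),(352,272))]
print(np.array(cs),[np.linalg.norm(cs[i]-cs[i-1]) for i in range(4)],np.linalg.norm(cs[0]-cs[2]),np.linalg.norm(cs[1]-cs[3]),np.mean(cs,0))
im2=im.copy();cv2.imwrite('pics/w1c.png',cv2.resize(im[110:215,215:325],(770,735)[:2] if 0 else (628,600),interpolation=cv2.INTER_CUBIC))
for c,uv in dict(yellow=(152,190),green=(230,290)).items():
    h,e=disc(im[...,::-1].copy(),c,uv,38)
    pts=np.array([ray(C,p[0],.0125)[:2] for p in h],np.float32);q=cv2.fitEllipse(pts);print(c,q[0],q[1])
```

```text
0.104 [271.375 179.875] 12.475 [0.5191 0.2889]
0.104 [273.125 173.625] 12.475 [0.5174 0.2949]
0.104 [270.625 174.625] 12.475 [0.5159 0.2929]
0.104 [270.125 175.625] 12.475 [0.5159 0.2919]
0.0985 [271.625 174.375] 27.8 [0.5174 0.2927]
0.0985 [271.375 171.875] 29.45 [0.5159 0.2947]
0.0985 [272.125 176.875] 25.325 [0.519  0.2908]
0.0985 [271.875 175.875] 25.85 [0.5183 0.2916]
0.0 [295.625 180.625] 58.75 [0.5633 0.2847]
0.0 [299.875 183.375] 63.75 [0.5701 0.2843]
0.0 [298.875 183.125] 62.9 [0.5688 0.284 ]
0.0 [290.625 193.375] 53.125 [0.5668 0.2668]
tip [0.5179 0.2933]
[[0.4883 0.3184]
 [0.5475 0.3227]
 [0.5518 0.2665]
 [0.492  0.2595]] [np.float64(0.059071430249730515), np.float64(0.0593763605167336), np.float64(0.0563617710984339), np.float64(0.060212903677784486)] 0.08199647529282406 0.08417765739408632 [0.5199 0.2918]
yellow (0.4085770547389984, 0.18529769778251648) (0.06740178912878036, 0.06795277446508408)
green (0.5643957853317261, 0.10651540756225586) (0.059716008603572845, 0.06076393648982048)
```

View pics/w1c.png

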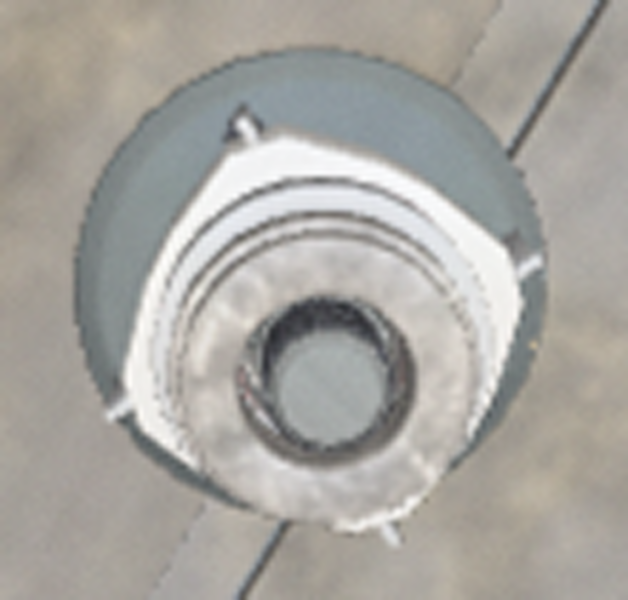

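The wrist boards differ by 5 mm from the fixed cameras, and the arm reads 5 mm off target. I'll check whether it was still settling.

```bash
cat >> h.py <<'E'
def boards(im,C,N,win=38):
    for c,uv in N.items():
        h,e=disc(im,c,uv,win)
        pts=np.array([ray(C,p[0],.0125)[:2] for p in h],np.float32);q=cv2.fitEllipse(pts);print(c,np.array(q[0]),np.array(q[1]))
def circ(im,near,lo,hi,z,C,half=55,p2=15):
    g=cv2.cvtColor(im,cv2.COLOR_RGB2GRAY);x0,y0=int(near[0]-half),int(near[1]-half)
    crop=cv2.resize(g[y0:y0+2*half,x0:x0+2*half],None,fx=4,fy=4,interpolation=cv2.INTER_CUBIC)
    c=cv2.HoughCircles(crop,cv2.HOUGH_GRADIENT,1,3,param1=80,param2=p2,minRadius=int(lo*4),maxRadius=int(hi*4))
    for q in (c[0][:4] if c is not None else []):
        uv=q[:2]/4+[x0,y0];print('circ',z,uv,q[2]/4,ray(C,uv,z)[:2])
E
python3 - <<'E'
from h import *
for i in range(2):
    s=r.state();im=r.camera('wrist');print(s['time'],s['eef_pos'],s['tcp_rot'],np.abs(s['joint_vel']).max())
    C=cam('wrist',s);boards(im,C,dict(yellow=(152,190),green=(230,290)))
    u=proj(C,[.5179,.2933,.1]);circ(im,u,25,29,.0985,C)
n='top';C=cam(n);im=r.camera(n)
u=proj(C,[.51,.277,.02]);print(u);cv2.imwrite('pics/t2.png',cv2.resize(im[140:240,150:280],None,fx=5,fy=5,interpolation=cv2.INTER_CUBIC)[...,::-1])
E
```

```text
1.55 [0.5116 0.2757 0.2496] [ 1.5719  2.719  -0.0005] 0.09511956100862444
yellow [0.4107 0.1826] [0.0674 0.0679]
green [0.567  0.1029] [0.0607 0.0618]
circ 0.0985 [272.125 177.375] 27.475 [0.5193 0.2904]
circ 0.0985 [272.125 178.125] 26.65 [0.5197 0.2898]
circ 0.0985 [272.375 178.875] 27.2 [0.5203 0.2893]
circ 0.0985 [272.375 180.375] 25.275 [0.521 0.288]
1.6 [0.5105 0.2771 0.2496] [ 1.5624  2.7255 -0.0003] 0.041053752517768174
yellow [0.4107 0.1826] [0.0674 0.0679]
green [0.5635 0.1074] [0.0487 0.0602]
circ 0.0985 [272.375 179.125] 27.175 [0.5191 0.2906]
circ 0.0985 [272.375 181.375] 25.5 [0.5202 0.2887]
circ 0.0985 [272.625 180.125] 28.025 [0.5198 0.2899]
circ 0.0985 [272.625 182.625] 25.55 [0.5211 0.2878]
[188.3549 181.8615]
```

Run:
```python
from h import *
r.camera('wrist');r.camera('wrist')
s=r.state();im=r.camera('wrist');print(s['time'],s['eef_pos'],s['tcp_rot'],np.abs(s['joint_vel']).max())
C=cam('wrist',s);boards(im,C,dict(yellow=(152,190),green=(230,290)))
cv2.imwrite('pics/w2.png',im[...,::-1])
cv2.imwrite('pics/w2b.png',cv2.resize(im[125:225,222:322],(600,600),interpolation=cv2.INTER_CUBIC)[...,::-1])
```

```text
1.8 [0.5094 0.2787 0.2497] [-1.5558 -2.7286 -0.0001] 0.003870775424120676
yellow [0.4107 0.1827] [0.0675 0.0681]
green [0.5669 0.1029] [0.0609 0.0617]
```

View pics/w2b.png

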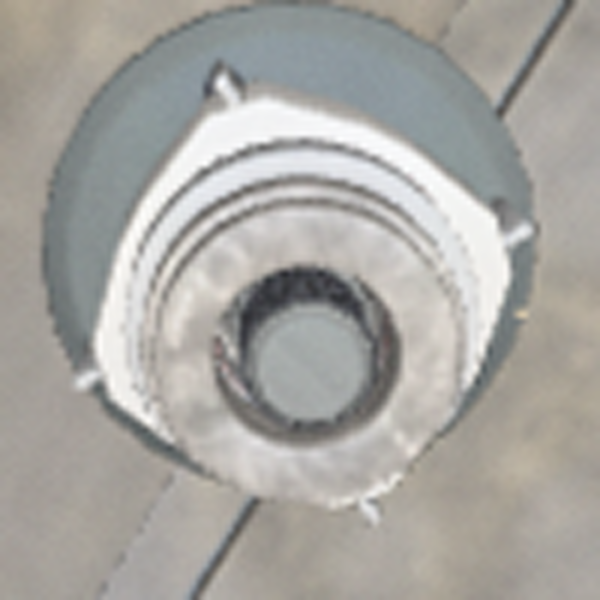

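View pics/t2.png

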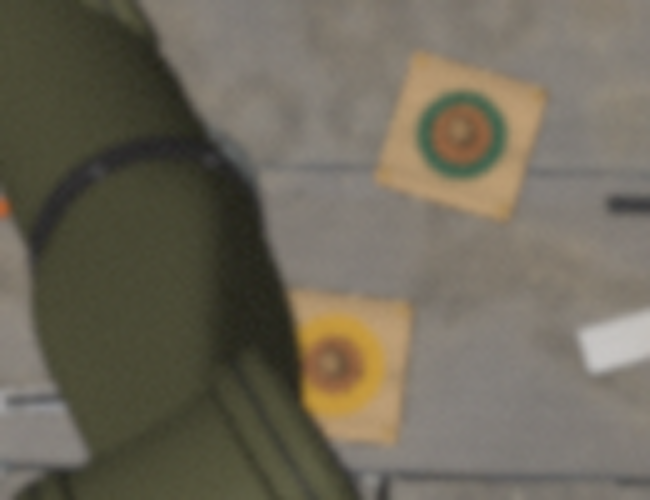

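The stack close-up shows the ring face centred at about (311,354), the arbor tip disc at (313,362), and the block's corner blades at (228,85), (518,230), (370,510), (88,380). The top view has the arm hiding the stack, with the green peg at (460,132) and yellow at (335,362).

Run:
```python
from h import *
s=r.state();C=cam('wrist',s)
f=lambda p,z:ray(C,np.array(p)/6+[222,125],z)[:2]
print('ring outer',f((312,354),.0985),'bore',f((308,353),.0985),'tip',f((313,362),.104))
k=[f(p,.05) for p in((228,85),(518,230),(370,510),(88,380))];print(np.array(k),np.mean(k,0))
a=lambda v:np.degrees(np.arctan2(v[1],v[0]))
print('diag az',a(k[2]-k[0]),a(k[1]-k[3]),'edge az',a(f((500,205),.0605)-f((270,97),.0605)),a(f((95,335),.0605)-f((205,145),.0605)))
M=R.from_rotvec(s['tcp_rot']).as_matrix();print(M, 'tool y az',a(M[:2,1]))
# top camera: ring from first picture
im=cv2.imread('pics/top0.png');C=cam('top')
cv2.imwrite('pics/t3.png',cv2.resize(im[155:200,160:210],(650,585),interpolation=cv2.INTER_CUBIC))
for p in((.52,.29),(.515,.285)):print(p,(proj(C,[*p,.104])-[160,155])*13)
C=cam('side');im=cv2.imread('pics/side0.png');
for p in((.52,.29),(.515,.285)):print(p,proj(C,[*p,.104]))
```

```text
ring outer [0.5218 0.2889] bore [0.5212 0.2887] tip [0.5217 0.2889]
[[0.491  0.3148]
 [0.5508 0.3194]
 [0.5563 0.2589]
 [0.4964 0.2538]] [0.5236 0.2867]
diag az -40.582623893071556 50.317842929155276 edge az 5.80641452009825 -89.63470845640585
[[-0.509   0.8607 -0.0003]
 [ 0.8607  0.509   0.0004]
 [ 0.0005 -0.0001 -1.    ]] tool y az 30.599443237087762
(0.52, 0.29) [271.768  255.8193]
(0.515, 0.285) [291.5428 276.7572]
(0.52, 0.29) [221.9825 251.6679]
(0.515, 0.285) [224.6926 250.654 ]
```

View pics/t3.png

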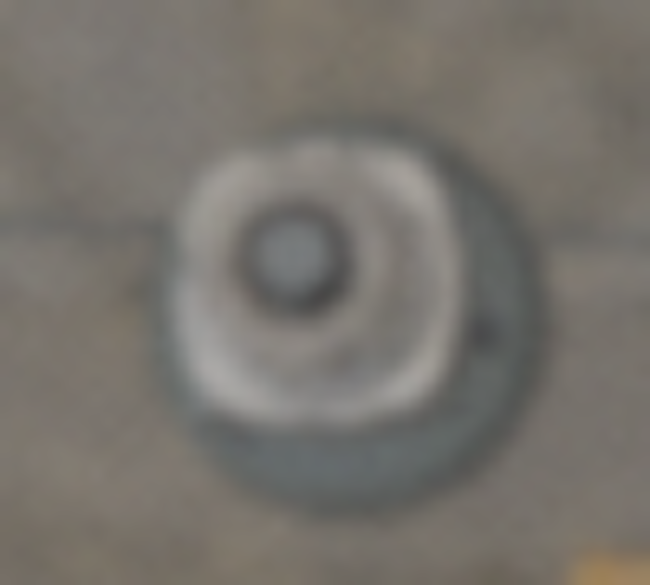

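Top crop: arbor tip at (296,256), giving (.520,.284). The wrist gives (.5217,.289), so I fuse them to (.521,.287). The block's flats lie at azimuth about 5°. Now turn the tool to that and hover.

>>> play_rows(offset=[[0.001,0.003,0.015],[0.001,0.007,0.04],[0.001,0.014,0.065],[0.001,0.014,0.09],[0.001,0.014,0.11],[0.001,0.014,0.11],[0.001,0.014,0.11],[0.001,0.014,0.11],[0.001,0.014,0.11],[0.001,0.014,0.11]], delta_rot=[[0,0,0.15],[0,0,0.3],[0,0,0.45],[0,0,0.56],[0,0,0.56],[0,0,0.56],[0,0,0.56],[0,0,0.56],[0,0,0.56],[0,0,0.56]], claw=[1,1,1,1,1,1,1,1,1,1])

```text
time: 3.1
eef_pos: [0.5218, 0.2859, 0.1401]
tcp_rot: [2.117, 2.321, 0.001]
wrist_force: [-0.7, 0.1, 0.8]
gripper_width: 1.002
grip_force: 0.0
```

```bash
cat >> h.py <<'E'
def go(t,s=None):
    s=s or r.state();M=R.from_rotvec(s['tcp_rot']).as_matrix();return M.T@(np.array(t)-s['eef_pos'])
def az(s=None):
    M=R.from_rotvec((s or r.state())['tcp_rot']).as_matrix();return np.degrees(np.arctan2(M[1,1],M[0,1]))
E
python3 - <<'E'
from h import *
s=r.state();im=r.camera('wrist');print(s['time'],s['eef_pos'],az(s),np.abs(s['joint_vel']).max(),s['joint_positions'])
C=cam('wrist',s);print(proj(C,[.521,.287,.104]))
print('go',go([.521,.287,.102],s))
cv2.imwrite('pics/w3.png',im[...,::-1])
E
```

```text
3.1 [0.5218 0.2859 0.1401] 5.257992910906217 0.005263881750777145 [-0.6277  0.797   0.0862  1.7624 -0.1117  0.5862 -0.3825]
[255.9536 232.8594]
go [ 0.0011 -0.0007  0.0381]
```

View pics/w3.png

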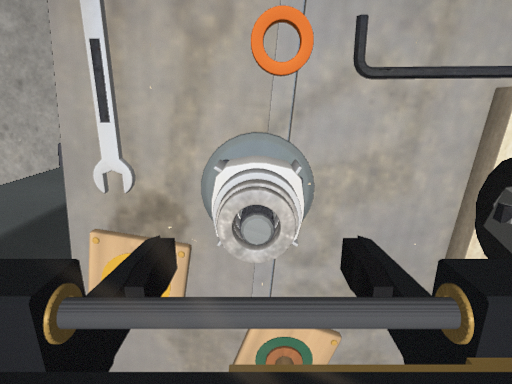

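The tip is at (257,228) against a predicted (256,233), so y is about 0.288. The block is square to the image, and the fingers are centred on column 258. Descend and grip the small ring.

>>> play_rows(offset=[[0.002,-0.001,0.015],[0.002,-0.001,0.03],[0.002,-0.001,0.038],[0.002,-0.001,0.038],[0.002,-0.001,0.038],[0.002,-0.001,0.038],[0.002,-0.001,0.038],[0.002,-0.001,0.038],[0.002,-0.001,0.038],[0.002,-0.001,0.038]], delta_rot=[[0,0,0],[0,0,0],[0,0,0],[0,0,0],[0,0,0],[0,0,0],[0,0,0],[0,0,0],[0,0,0],[0,0,0]], claw=[1,1,1,1,0.5,0.5,0.5,0.5,0.5,0.5], squeeze=20)

```text
time: 4.4
eef_pos: [0.5206, 0.2878, 0.1019]
tcp_rot: [2.117, 2.321, 0.001]
wrist_force: [-0.0, -0.1, 2.0]
gripper_width: 0.552
grip_force: 20.0
```

>>> play_rows(offset=[[0,0,-0.01],[0,0,-0.03],[0,0,-0.05],[-0.03,0.005,-0.06],[-0.07,0.011,-0.06],[-0.11,0.017,-0.06],[-0.15,0.023,-0.06],[-0.189,0.029,-0.06],[-0.189,0.029,-0.06],[-0.189,0.029,-0.06]], delta_rot=[[0,0,0],[0,0,0],[0,0,0],[0,0,0],[0,0,0],[0,0,0],[0,0,0],[0,0,0],[0,0,0],[0,0,0]], claw=[0.5,0.5,0.5,0.5,0.5,0.5,0.5,0.5,0.5,0.5])

```text
time: 5.65
eef_pos: [0.5665, 0.1032, 0.162]
tcp_rot: [-2.116, -2.321, -0.001]
wrist_force: [-0.9, 1.0, -0.1]
gripper_width: 0.556
grip_force: 20.0
```

Run:
```python
from h import *
for _ in range(4): r.camera('wrist')
s=r.state();im=r.camera('wrist');print(s['time'],s['eef_pos'],az(s),s['gripper_width'],s['grip_force'],np.abs(s['joint_vel']).max())
C=cam('wrist',s)
print('go',go([.567,.102,.029],s));print('green tip at',proj(C,[.567,.102,.04]), 'ring bottom/top c', proj(C,s['eef_pos']+[0,0,-.0135]),proj(C,s['eef_pos']+[0,0,-.0035]))
cv2.imwrite('pics/w4.png',im[...,::-1])
```

```text
5.85 [0.5663 0.1039 0.1618] 5.403655987609159 0.5524577494062937 19.999939911067486 0.0068704464035891635
go [-0.0021  0.0005  0.1328]
green tip at [257.9758 197.4995] ring bottom/top c [257.0352 251.6283] [256.9704 260.6699]
```

View pics/w4.png

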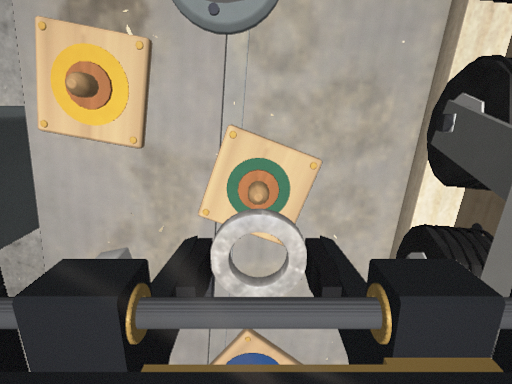

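Ring held at (259,252), green peg tip (258,192), both about 4 mm further along tool x than predicted. That is a common camera bias, so their relative position is good. Lower.

>>> play_rows(offset=[[-0.002,0.001,0.02],[-0.002,0.001,0.05],[-0.002,0.001,0.08],[-0.002,0.001,0.095],[-0.002,0.001,0.105],[-0.002,0.001,0.113],[-0.002,0.001,0.12],[-0.002,0.001,0.127],[-0.002,0.001,0.132],[-0.002,0.001,0.133]], delta_rot=[[0,0,0],[0,0,0],[0,0,0],[0,0,0],[0,0,0],[0,0,0],[0,0,0],[0,0,0],[0,0,0],[0,0,0]], claw=[0.5,0.5,0.5,0.5,0.5,0.5,0.5,0.5,0.5,0.5])

```text
time: 7.15
eef_pos: [0.5679, 0.1003, 0.0293]
tcp_rot: [2.117, 2.321, 0.0]
wrist_force: [-2.4, 0.2, 11.0]
gripper_width: 0.555
grip_force: 20.0
```

Run:
```python
from h import *
r.camera('wrist');r.camera('wrist')
s=r.state();print(s['time'],s['eef_pos'],s['wrist_force'],s['wrist_torque'],s['gripper_width'])
```

```text
7.25 [0.568  0.1003 0.0294] [-1.341  -0.4718  4.9162] [-0.0821  0.3384  0.02  ] 0.5553321032416951
```

>>> play_rows(offset=[[0,0,0],[0,0,0],[0,0,0],[0,0,-0.015],[0,0,-0.05],[0,0,-0.1],[0.02,-0.003,-0.13],[0.07,-0.011,-0.13],[0.12,-0.019,-0.13],[0.17,-0.026,-0.13]], delta_rot=[[0,0,0],[0,0,0],[0,0,0],[0,0,0],[0,0,0],[0,0,0],[0,0,0],[0,0,0],[0,0,0],[0,0,0]], claw=[1,1,1,1,1,1,1,1,1,1])

```text
time: 8.5
eef_pos: [0.526, 0.2687, 0.16]
tcp_rot: [2.117, 2.321, 0.002]
wrist_force: [1.0, 0.7, -0.9]
gripper_width: 1.002
grip_force: 0.0
```

>>> play_rows(offset=[[0.021,-0.003,0],[0.021,-0.003,0],[0.021,-0.003,0],[0.021,-0.003,0],[0.021,-0.003,0],[0.021,-0.003,0],[0.021,-0.003,0],[0.021,-0.003,0],[0.021,-0.003,0],[0.021,-0.003,0]], delta_rot=[[0,0,0],[0,0,0],[0,0,0],[0,0,0],[0,0,0],[0,0,0],[0,0,0],[0,0,0],[0,0,0],[0,0,0]], claw=[1,1,1,1,1,1,1,1,1,1])

```text
time: 9.75
eef_pos: [0.5214, 0.2879, 0.1587]
tcp_rot: [-2.117, -2.321, -0.0]
wrist_force: [0.8, 0.0, -0.6]
gripper_width: 1.001
grip_force: 0.0
```

Run:
```python
from h import *
s=r.state();im=r.camera('wrist');print(s['time'],s['eef_pos'],az(s),s['gripper_width'],np.abs(s['joint_vel']).max())
C=cam('wrist',s)
print('go',go([.521,.288,.09],s),'pred tip',proj(C,[.521,.288,.104]),'green ring',proj(C,[.567,.1015,.026]))
cv2.imwrite('pics/w5.png',im[...,::-1])
```

```text
9.75 [0.5214 0.2879 0.1587] 5.269296823929066 1.0014967552765686 0.002202222725493641
go [ 0.0001 -0.0004  0.0687] pred tip [256.618  223.1402] green ring [283.3563 359.0451]
```

View pics/w5.png

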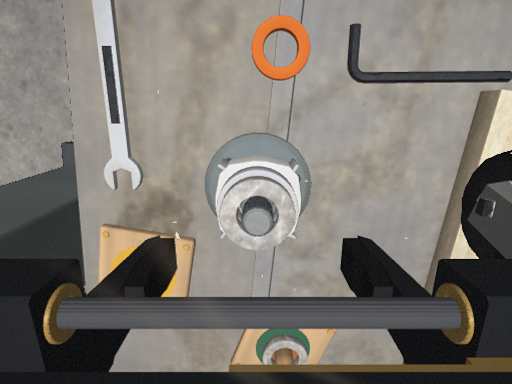

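The small ring sits on the green peg (285,350). The large ring is now topmost, tip at (258,217). Grip the large ring.

>>> play_rows(offset=[[0,0,0.02],[0,0,0.045],[0,0,0.06],[0,0,0.069],[0,0,0.069],[0,0,0.069],[0,0,0.069],[0,0,0.069],[0,0,0.069],[0,0,0.069]], delta_rot=[[0,0,0],[0,0,0],[0,0,0],[0,0,0],[0,0,0],[0,0,0],[0,0,0],[0,0,0],[0,0,0],[0,0,0]], claw=[1,1,1,1,1,0.55,0.55,0.55,0.55,0.55])

```text
time: 11.05
eef_pos: [0.5215, 0.2879, 0.09]
tcp_rot: [-2.117, -2.321, -0.0]
wrist_force: [-0.1, 0.5, 2.7]
gripper_width: 0.608
grip_force: 20.0
```

>>> play_rows(offset=[[0,0,-0.01],[0,0,-0.03],[0,0,-0.05],[-0.02,-0.025,-0.055],[-0.04,-0.05,-0.055],[-0.065,-0.08,-0.055],[-0.085,-0.105,-0.055],[-0.096,-0.12,-0.055],[-0.096,-0.12,-0.055],[-0.096,-0.12,-0.055]], delta_rot=[[0,0,0],[0,0,0],[0,0,0],[0,0,0],[0,0,0],[0,0,0],[0,0,0],[0,0,0],[0,0,0],[0,0,0]], claw=[0.55,0.55,0.55,0.55,0.55,0.55,0.55,0.55,0.55,0.55])

```text
time: 12.3
eef_pos: [0.4121, 0.1822, 0.145]
tcp_rot: [2.116, 2.321, 0.004]
wrist_force: [-0.9, 0.5, -0.9]
gripper_width: 0.609
grip_force: 20.0
```

Run:
```python
from h import *
for _ in range(4): r.camera('wrist')
s=r.state();im=r.camera('wrist');print(s['time'],s['eef_pos'],az(s),s['gripper_width'],np.abs(s['joint_vel']).max())
C=cam('wrist',s)
print('go',go([.4105,.181,.029],s));print('tip at',proj(C,[.4105,.181,.04]), 'ring', proj(C,s['eef_pos']+[0,0,-.0015]))
cv2.imwrite('pics/w6.png',im[...,::-1])
```

```text
12.5 [0.4115 0.1819 0.1447] 5.290081588179463 0.6080814632308654 0.009957368928668782
go [-0.0009 -0.0012  0.1157]
tip at [255.9731 202.0537] ring [256.9537 262.6176]
```

View pics/w6.png

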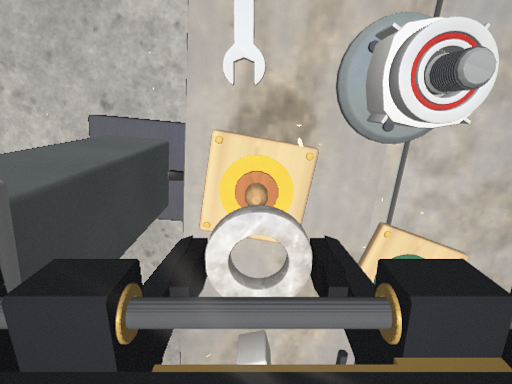

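Ring at (258,253), yellow peg tip (257,195), the same common bias as before. Lower it.

>>> play_rows(offset=[[-0.001,-0.001,0.02],[-0.001,-0.001,0.045],[-0.001,-0.001,0.065],[-0.001,-0.001,0.08],[-0.001,-0.001,0.09],[-0.001,-0.001,0.098],[-0.001,-0.001,0.104],[-0.001,-0.001,0.11],[-0.001,-0.001,0.115],[-0.001,-0.001,0.116]], delta_rot=[[0,0,0],[0,0,0],[0,0,0],[0,0,0],[0,0,0],[0,0,0],[0,0,0],[0,0,0],[0,0,0],[0,0,0]], claw=[0.55,0.55,0.55,0.55,0.55,0.55,0.55,0.55,0.55,0.55])

```text
time: 13.8
eef_pos: [0.4141, 0.1824, 0.0331]
tcp_rot: [-2.114, -2.318, 0.011]
wrist_force: [0.1, -0.5, -0.5]
gripper_width: 0.605
grip_force: 20.0
```

Run:
```python
from h import *
r.camera('wrist');r.camera('wrist')
s=r.state();print(s['time'],s['eef_pos'],s['wrist_force'],s['wrist_torque'],s['gripper_width'],az(s),go([.521,.288,.16],s))
```

```text
13.9 [0.4139 0.1822 0.0331] [ 0.2425 -1.1866 -0.6834] [-0.0973  0.0437  0.0124] 0.6079147884259593 5.175281689894064 [ 0.0954  0.1151 -0.1281]
```

Run:
```python
from h import *
s=r.state();print(s['joint_positions'],s['joint_torque'],s['tcp_rot'],s['wrist_force'])
```

```text
[-0.5384  0.9118  0.038   2.2092 -0.8218  0.0435  0.3968] [ -0.0638 -46.988    2.0199  -0.3889  -1.5341   0.0764   1.7962] [-2.1159 -2.3162  0.012 ] [ 0.2425 -1.1866 -0.6834]
```

The arm stops 4 mm short because joint 6 is at its limit (0.04). Before re-approaching, I'll check whether more rows make it up.

>>> play_rows(offset=[[0,-0.001,0.001],[0,-0.002,0.002],[0,-0.002,0.002],[0,-0.002,0.002],[0,-0.002,0.002],[0,-0.002,0.002],[0,-0.002,0.002],[0,-0.002,0.002],[0,-0.002,0.002],[0,-0.002,0.002]], delta_rot=[[0,0,0],[0,0,0],[0,0,0],[0,0,0],[0,0,0],[0,0,0],[0,0,0],[0,0,0],[0,0,0],[0,0,0]], claw=[0.55,0.55,0.55,0.55,0.55,0.55,0.55,0.55,0.55,0.55])

```text
time: 15.15
eef_pos: [0.4121, 0.1821, 0.0314]
tcp_rot: [-2.114, -2.317, 0.014]
wrist_force: [0.4, -0.3, -0.9]
gripper_width: 0.607
grip_force: 20.0
```

Run:
```python
from h import *
s=r.state();print(s['time'],s['eef_pos'],s['joint_positions'],s['tcp_rot'],s['wrist_force']);print(R.from_rotvec(s['tcp_rot']).as_matrix())
```

```text
15.15 [0.4121 0.1821 0.0314] [-0.5431  0.9158  0.0434  2.213  -0.9995  0.0433  0.5746] [-2.1137 -2.3173  0.0141] [ 0.3998 -0.2599 -0.8963]
[[-0.0917  0.9957 -0.0098]
 [ 0.9958  0.0917 -0.0032]
 [-0.0023 -0.0101 -0.9999]]
```

>>> play_rows(offset=[[0,0.002,-0.002],[0,0.002,-0.002],[0,0.002,-0.002],[0,0.002,-0.002],[0,0.002,-0.002],[0,0.002,-0.002],[0,0.002,-0.002],[0,0.002,-0.002],[0,0.002,-0.002],[0,0.002,-0.002]], delta_rot=[[0.02,0,0],[0.025,0,0],[0.025,0,0],[0.025,0,0],[0.025,0,0],[0.025,0,0],[0.025,0,0],[0.025,0,0],[0.025,0,0],[0.025,0,0]], claw=[0.55,0.55,0.55,0.55,0.55,0.55,0.55,0.55,0.55,0.55])

```text
time: 16.4
eef_pos: [0.4141, 0.1823, 0.0334]
tcp_rot: [-2.105, -2.307, 0.037]
wrist_force: [0.6, -0.2, -1.7]
gripper_width: 0.608
grip_force: 20.0
```

Run:
```python
from h import *
s=r.state();print(s['time'],s['eef_pos'],s['joint_positions'],s['wrist_force'],s['wrist_torque']);print(R.from_rotvec(s['tcp_rot']).as_matrix())
```

```text
16.4 [0.4141 0.1823 0.0334] [-0.5746  0.9174  0.1075  2.1924 -0.9892  0.114   0.5715] [ 0.6211 -0.1815 -1.7298] [-0.0805  0.0025  0.0461]
[[-0.0917  0.9954 -0.0293]
 [ 0.9958  0.0916 -0.005 ]
 [-0.0023 -0.0297 -0.9996]]
```

>>> play_rows(offset=[[0,-0.001,0.001],[0,-0.002,0.002],[0,-0.003,0.003],[0,-0.0035,0.0035],[0,-0.0035,0.0035],[0,-0.0035,0.0035],[0,-0.0035,0.0035],[0,-0.0035,0.0035],[0,-0.0035,0.0035],[0,-0.0035,0.0035]], delta_rot=[[0,0,0],[0,0,0],[0,0,0],[0,0,0],[-0.005,0,0],[-0.01,0,0],[-0.015,0,0],[-0.02,0,0],[-0.02,0,0],[-0.02,0,0]], claw=[0.55,0.55,0.55,0.55,0.55,0.55,0.55,0.55,0.55,0.55])

```text
time: 17.65
eef_pos: [0.4106, 0.1819, 0.03]
tcp_rot: [-2.112, -2.315, 0.019]
wrist_force: [0.2, -0.2, -0.8]
gripper_width: 0.61
grip_force: 20.0
```

Run:
```python
from h import *
s=r.state();print(s['time'],s['eef_pos'],s['joint_positions'],s['wrist_force'],s['wrist_torque']);print(R.from_rotvec(s['tcp_rot']).as_matrix()[2])
```

```text
17.65 [0.4106 0.1819 0.03  ] [-0.5417  0.9188  0.0406  2.2138 -0.9995  0.0426  0.5744] [ 0.2376 -0.2018 -0.7615] [-0.012   0.0583 -0.0321]
[-0.0024 -0.0138 -0.9999]
```

>>> play_rows(offset=[[0,0,0.0005],[0,0,0.001],[0,0,0.001],[0,0,0.001],[0,0,0.001],[0,0,0.001],[0,0,0.001],[0,0,0.001],[0,0,0.001],[0,0,0.001]], delta_rot=[[0.003,0,0],[0.003,0,0],[0.003,0,0],[0.003,0,0],[0.003,0,0],[0.003,0,0],[0.003,0,0],[0.003,0,0],[0.003,0,0],[0.003,0,0]], claw=[0.55,0.55,0.55,0.55,0.55,0.55,0.55,0.55,0.55,0.55])

```text
time: 18.9
eef_pos: [0.4105, 0.1819, 0.0296]
tcp_rot: [-2.111, -2.314, 0.021]
wrist_force: [-0.3, -0.2, 8.0]
gripper_width: 0.607
grip_force: 20.0
```

Run:
```python
from h import *
s=r.state();print(s['time'],s['eef_pos'],s['joint_positions'],s['wrist_force'],s['wrist_torque']);print(R.from_rotvec(s['tcp_rot']).as_matrix()[2])
```

```text
18.9 [0.4105 0.1819 0.0296] [-0.5425  0.92    0.0431  2.2124 -0.9988  0.0463  0.5742] [-0.2577 -0.1552  7.9619] [-0.0938  0.1263  0.0068]
[-0.0021 -0.0159 -0.9999]
```

Seated, with 8 N of contact. Release, lift, and go back to the stack.

>>> play_rows(offset=[[0,0,0],[0,0,0],[0,0,0],[0,0,-0.01],[0,0,-0.03],[0,0,-0.07],[0,0,-0.11],[0.02,0.025,-0.13],[0.045,0.056,-0.13],[0.07,0.087,-0.13]], delta_rot=[[0,0,0],[0,0,0],[0,0,0],[0,0,0],[0,0,0],[-0.01,0,0],[-0.02,0,0],[-0.02,0,0],[-0.02,0,0],[-0.02,0,0]], claw=[1,1,1,1,1,1,1,1,1,1])

```text
time: 20.15
eef_pos: [0.4933, 0.2613, 0.1578]
tcp_rot: [2.116, 2.321, -0.003]
wrist_force: [0.4, 0.7, 0.6]
gripper_width: 1.003
grip_force: 0.0
```

>>> play_rows(offset=[[0.02,0.025,0],[0.025,0.031,0],[0.025,0.031,0],[0.025,0.031,0],[0.025,0.031,0],[0.025,0.031,0],[0.025,0.031,0],[0.025,0.031,0],[0.025,0.031,0],[0.025,0.031,0]], delta_rot=[[0,0,0],[0,0,0],[0,0,0],[0,0,0],[0,0,0],[0,0,0],[0,0,0],[0,0,0],[0,0,0],[0,0,0]], claw=[1,1,1,1,1,1,1,1,1,1])

```text
time: 21.4
eef_pos: [0.5214, 0.2878, 0.1573]
tcp_rot: [2.116, 2.32, -0.003]
wrist_force: [0.6, -0.1, -0.1]
gripper_width: 0.998
grip_force: 0.0
```

Run:
```python
from h import *
s=r.state();im=r.camera('wrist');print(s['time'],s['eef_pos'],az(s),np.abs(s['joint_vel']).max());print(R.from_rotvec(s['tcp_rot']).as_matrix()[2],s['joint_positions'])
print('go',go([.521,.288,.074],s))
cv2.imwrite('pics/w7.png',im[...,::-1])
```

```text
21.4 [0.5214 0.2878 0.1573] 5.2613560646054385 0.0008130402929920409
[-0.0023 -0.0006 -1.    ] [-0.9265  0.8712  0.644   1.764  -0.7253  0.7612  0.187 ]
go [ 0.0004 -0.0003  0.0833]
```

View pics/w7.png

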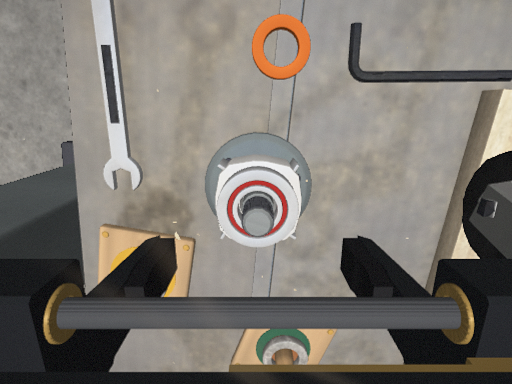

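The bearing (red seal, (258,205)) is topmost, with the tip at (258,217). The arm's elbow has swivelled but its joints are in range. Grip the bearing.

>>> play_rows(offset=[[0,0,0.02],[0,0,0.045],[0,0,0.065],[0,0,0.078],[0,0,0.083],[0,0,0.083],[0,0,0.083],[0,0,0.083],[0,0,0.083],[0,0,0.083]], delta_rot=[[0,0,0],[0,0,0],[0,0,0],[0,0,0],[0,0,0],[0,0,0],[0,0,0],[0,0,0],[0,0,0],[0,0,0]], claw=[1,1,1,1,1,1,0.6,0.6,0.6,0.6], squeeze=30)

```text
time: 22.7
eef_pos: [0.5213, 0.2878, 0.0747]
tcp_rot: [2.116, 2.321, -0.003]
wrist_force: [-1.7, 1.0, 3.0]
gripper_width: 0.687
grip_force: 30.0
```

Run:
```python
from h import *
s=r.state();print(s['time'],s['eef_pos'],s['gripper_width'],s['wrist_force'],s['joint_positions'])
print('go',go([.5215,.288,.16],s),go([.5825,-.132,.16],s))
```

```text
22.7 [0.5213 0.2878 0.0747] 0.6868192247462043 [-1.7248  0.9744  3.0418] [-0.8698  0.9774  0.5316  1.798  -0.827   0.6056  0.2698]
go [ 0.0001  0.0002 -0.0853] [-0.4238  0.0223 -0.0845]
```

>>> play_rows(offset=[[0,0,-0.01],[0,0,-0.035],[0,0,-0.065],[-0.01,0,-0.085],[-0.05,0.003,-0.085],[-0.1,0.006,-0.085],[-0.155,0.009,-0.085],[-0.21,0.012,-0.085],[-0.265,0.015,-0.085],[-0.315,0.017,-0.085]], delta_rot=[[0,0,0],[0,0,0],[0,0,0],[0,0,0],[0,0,0],[0,0,0],[0,0,0],[0,0,0],[0,0,0],[0,0,0]], claw=[0.6,0.6,0.6,0.6,0.6,0.6,0.6,0.6,0.6,0.6])

```text
time: 23.95
eef_pos: [0.5668, -0.0274, 0.1604]
tcp_rot: [2.118, 2.318, -0.004]
wrist_force: [0.4, -0.5, -2.1]
gripper_width: 0.682
grip_force: 30.0
```

>>> play_rows(offset=[[-0.045,0.002,0],[-0.08,0.004,0],[-0.1,0.005,0],[-0.109,0.005,0],[-0.109,0.005,0],[-0.109,0.005,0],[-0.109,0.005,0],[-0.109,0.005,0],[-0.109,0.005,0],[-0.109,0.005,0]], delta_rot=[[0,0,0],[0,0,0],[0,0,0],[0,0,0],[0,0,0],[0,0,0],[0,0,0],[0,0,0],[0,0,0],[0,0,0]], claw=[0.6,0.6,0.6,0.6,0.6,0.6,0.6,0.6,0.6,0.6])

```text
time: 25.2
eef_pos: [0.5822, -0.1324, 0.1603]
tcp_rot: [2.116, 2.32, -0.003]
wrist_force: [-0.5, 0.9, -1.2]
gripper_width: 0.69
grip_force: 30.0
```

Run:
```python
from h import *
s=r.state();im=r.camera('wrist');print(s['time'],s['eef_pos'],az(s),s['gripper_width'],np.abs(s['joint_vel']).max(),s['joint_positions']);print(R.from_rotvec(s['tcp_rot']).as_matrix()[2])
C=cam('wrist',s)
print('go',go([.5825,-.132,.0302],s));print('tip at',proj(C,[.5825,-.132,.04]), 'brg', proj(C,s['eef_pos']+[0,0,.0018]))
cv2.imwrite('pics/w8.png',im[...,::-1])
```

```text
25.2 [ 0.5822 -0.1324  0.1603] 5.262110862021589 0.6901127271647709 0.0033940415568608916 [-0.1538  0.8408  0.5506  1.7568 -0.6241  0.7254  0.8208]
[-0.0024 -0.0006 -1.    ]
go [0.0006 0.0005 0.1301]
tip at [257.9408 195.0272] brg [256.9282 265.9558]
```

View pics/w8.png

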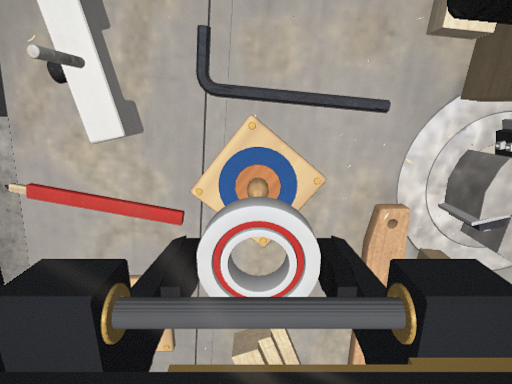

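The bearing (259,257) is over the blue peg (258,190), with the same relative offset as before. A wooden handle lies at right (390,215), so I'll check finger clearance before lowering.

Run:
```python
from h import *
s=r.state();C=cam('wrist',s)
for p in((375,205),(365,250),(410,210)):
    print(p,[ray(C,p,z)[:2] for z in(0,.03)])
```

```text
(375, 205) [array([ 0.7035, -0.1433]), array([ 0.6905, -0.1346])]
(365, 250) [array([ 0.7032, -0.1942]), array([ 0.6902, -0.1803])]
(410, 210) [array([ 0.7404, -0.1453]), array([ 0.7236, -0.1364])]
```

>>> play_rows(offset=[[0,0,0.02],[0,0,0.045],[0,0,0.07],[0,0,0.085],[0,0,0.085],[0,0,0.085],[0,0,0.085],[0,0,0.085],[0,0,0.085],[0,0,0.085]], delta_rot=[[0,0,0],[0,0,0],[0,0,0],[0,0,0],[0,0,0],[0,0,0],[0,0,0],[0,0,0],[0,0,0],[0,0,0]], claw=[0.6,0.6,0.6,0.6,0.6,0.6,0.6,0.6,0.6,0.6])

```text
time: 26.5
eef_pos: [0.5822, -0.1325, 0.0754]
tcp_rot: [2.116, 2.32, -0.003]
wrist_force: [-0.4, -0.2, -1.6]
gripper_width: 0.683
grip_force: 30.0
```

Handle starts at x≥0.69, clear of the fingers (0.644) and the body. Lower onto the peg.

>>> play_rows(offset=[[0,0,0.01],[0,0,0.02],[0,0,0.028],[0,0,0.034],[0,0,0.039],[0,0,0.043],[0,0,0.045],[0,0,0.046],[0,0,0.046],[0,0,0.046]], delta_rot=[[0,0,0],[0,0,0],[0,0,0],[0,0,0],[0,0,0],[0,0,0],[0,0,0],[0,0,0],[0,0,0],[0,0,0]], claw=[0.6,0.6,0.6,0.6,0.6,0.6,0.6,0.6,0.6,0.6])

```text
time: 27.75
eef_pos: [0.5821, -0.1327, 0.0302]
tcp_rot: [2.116, 2.32, -0.002]
wrist_force: [-2.2, 0.3, 5.7]
gripper_width: 0.691
grip_force: 30.0
```

Run:
```python
from h import *
s=r.state();print(s['time'],s['eef_pos'],s['wrist_force'],s['wrist_torque'],s['gripper_width'],s['joint_positions'])
```

```text
27.75 [ 0.5821 -0.1327  0.0302] [-2.209   0.26    5.6998] [0.117  0.4904 0.0343] 0.691173493992072 [-0.0642  1.0183  0.3815  1.7953 -0.7536  0.4784  0.9295]
```

Seated at the expected height. Release and return for the block.

>>> play_rows(offset=[[0,0,0],[0,0,0],[0,0,0],[0,0,-0.015],[0,0,-0.05],[0,0,-0.1],[0.02,-0.001,-0.13],[0.07,-0.004,-0.13],[0.125,-0.007,-0.13],[0.18,-0.01,-0.13]], delta_rot=[[0,0,0],[0,0,0],[0,0,0],[0,0,0],[0,0,0],[0,0,0],[0,0,0],[0,0,0],[0,0,0],[0,0,0]], claw=[1,1,1,1,1,1,1,1,1,1])

```text
time: 29.0
eef_pos: [0.5557, 0.0475, 0.1601]
tcp_rot: [2.116, 2.319, -0.001]
wrist_force: [0.5, -0.3, 0.2]
gripper_width: 1.002
grip_force: 0.0
```

>>> play_rows(offset=[[0.05,-0.003,0],[0.1,-0.005,0],[0.15,-0.008,0],[0.2,-0.01,0],[0.23,-0.012,0],[0.244,-0.012,0],[0.244,-0.012,0],[0.244,-0.012,0],[0.244,-0.012,0],[0.244,-0.012,0]], delta_rot=[[0,0,0],[0,0,0],[0,0,0],[0,0,0],[0,0,0],[0,0,0],[0,0,0],[0,0,0],[0,0,0],[0,0,0]], claw=[1,1,1,1,1,1,1,1,1,1])

```text
time: 30.25
eef_pos: [0.5217, 0.2868, 0.1585]
tcp_rot: [2.118, 2.318, -0.003]
wrist_force: [0.4, 0.4, -0.4]
gripper_width: 1.0
grip_force: 0.0
```

Run:
```python
from h import *
for _ in range(2): r.camera('wrist')
s=r.state();im=r.camera('wrist');print(s['time'],s['eef_pos'],az(s),np.abs(s['joint_vel']).max(),s['joint_positions'])
print('go',go([.5215,.288,.056],s))
C=cam('wrist',s)
# block orientation: bright block top
g=cv2.cvtColor(im,cv2.COLOR_RGB2HSV);u=proj(C,[.5215,.288,.0605]).astype(int);print(u)
m=((g[...,2]>195)&(g[...,1]<25)).astype(np.uint8);w=np.zeros_like(m);w[u[1]-70:u[1]+60,u[0]-60:u[0]+60]=1
cs=cv2.findContours(m*w,cv2.RETR_EXTERNAL,cv2.CHAIN_APPROX_NONE)[0];c=max(cs,key=cv2.contourArea)
h=cv2.convexHull(c);pts=np.array([ray(C,p[0],.0605)[:2] for p in h],np.float32)
print(cv2.contourArea(c),cv2.boundingRect(c),'world',cv2.minAreaRect(pts))
# blue check
boards(im,C,{}) 
im=r.camera('top');C=cam('top')
for n,p in dict(bl=(.5825,-.132,.032),gr=(.567,.1008,.026),ye=(.4104,.181,.028)).items():
    q=proj(C,p).astype(int);print(n,q,cv2.cvtColor(im,cv2.COLOR_RGB2HSV)[q[1],q[0]-14:q[0]+15:2].tolist())
```

```text
30.35 [0.5216 0.2873 0.1584] 5.210889861618742 0.00487815544919756 [-0.9292  0.8717  0.6515  1.7638 -0.73    0.766   0.1915]
go [0.001  0.0001 0.1024]
[257 202]
5910.5 (216, 160, 85, 82) world ((0.5218704342842102, 0.2882488965988159), (0.06779934465885162, 0.06805789470672607), 5.23331356048584)
bl [312 162] [[17, 93, 183], [15, 55, 144], [111, 84, 116], [120, 3, 161], [2, 59, 160], [9, 73, 157], [14, 110, 142], [16, 110, 150], [15, 116, 130], [8, 74, 134], [4, 60, 156], [0, 15, 167], [11, 24, 151], [17, 91, 184], [17, 95, 185]]
gr [241 165] [[17, 53, 149], [17, 90, 179], [17, 94, 176], [28, 61, 130], [53, 23, 133], [15, 33, 153], [14, 103, 134], [16, 110, 153], [16, 115, 133], [12, 123, 137], [12, 48, 159], [25, 19, 147], [23, 71, 147], [17, 93, 187], [17, 92, 191]]
ye [216 212] [[17, 79, 149], [17, 96, 181], [19, 126, 188], [19, 95, 183], [17, 24, 171], [12, 55, 138], [15, 109, 147], [16, 109, 150], [14, 114, 119], [12, 96, 146], [13, 30, 164], [16, 51, 166], [19, 135, 189], [17, 97, 187], [17, 89, 174]]
```

Block measured at (.522,.288), azimuth 5.2°, 68 mm. That matches the tool. TCP at 0.0565 keeps the palm 5 mm above the arbor tip.

>>> play_rows(offset=[[0.001,0,0.02],[0.001,0,0.045],[0.001,0,0.07],[0.001,0,0.09],[0.001,0,0.102],[0.001,0,0.102],[0.001,0,0.102],[0.001,0,0.102],[0.001,0,0.102],[0.001,0,0.102]], delta_rot=[[0,0,0],[0,0,0],[0,0,0],[0,0,0],[0,0,0],[0,0,0],[0,0,0],[0,0,0],[0,0,0],[0,0,0]], claw=[1,1,1,1,1,1,1,0.7,0.7,0.7], squeeze=45)

```text
time: 31.7
eef_pos: [0.5213, 0.2888, 0.0569]
tcp_rot: [2.116, 2.32, -0.002]
wrist_force: [-1.6, 0.7, 4.1]
gripper_width: 0.787
grip_force: 44.8
```

>>> play_rows(offset=[[0,0,0],[0,0,0],[0,0,-0.005],[0,0,-0.015],[0,0,-0.03],[0,0,-0.05],[0,0,-0.07],[0,0,-0.09],[0,0,-0.105],[0,0,-0.105]], delta_rot=[[0,0,0],[0,0,0],[0,0,0],[0,0,0],[0,0,0],[0,0,0],[0,0,0],[0,0,0],[0,0,0],[0,0,0]], claw=[0.7,0.7,0.7,0.7,0.7,0.7,0.7,0.7,0.7,0.7])

```text
time: 32.95
eef_pos: [0.5221, 0.2891, 0.163]
tcp_rot: [2.116, 2.319, 0.001]
wrist_force: [0.4, -0.7, -6.1]
gripper_width: 0.784
grip_force: 44.8
```

Run:
```python
from h import *
s=r.state();print(s['time'],s['eef_pos'],s['wrist_force'],s['gripper_width'],s['joint_positions'])
print('go',go([.4515,-.2955,.16],s))
```

```text
32.95 [0.5221 0.2891 0.163 ] [ 0.3686 -0.7308 -6.0549] 0.7838489533673061 [-0.9346  0.8668  0.6583  1.7596 -0.7272  0.7736  0.1875]
go [-0.5756 -0.1239  0.0035]
```

>>> play_rows(offset=[[-0.01,-0.002,0],[-0.035,-0.008,0],[-0.07,-0.015,0],[-0.11,-0.024,0],[-0.15,-0.032,0],[-0.19,-0.041,0],[-0.23,-0.05,0],[-0.27,-0.058,0],[-0.31,-0.067,0],[-0.35,-0.075,0]], delta_rot=[[0,0,0],[0,0,0],[0,0,0],[0,0,0],[0,0,0],[0,0,0],[0,0,0],[0,0,0],[0,0,0],[0,0,0]], claw=[0.7,0.7,0.7,0.7,0.7,0.7,0.7,0.7,0.7,0.7])

```text
time: 34.2
eef_pos: [0.4775, -0.0686, 0.1618]
tcp_rot: [2.118, 2.32, -0.005]
wrist_force: [0.6, -0.6, -5.7]
gripper_width: 0.786
grip_force: 44.8
```

>>> play_rows(offset=[[-0.04,-0.009,0],[-0.08,-0.018,0],[-0.12,-0.026,0],[-0.155,-0.034,0],[-0.185,-0.041,0],[-0.21,-0.046,0],[-0.225,-0.049,0],[-0.225,-0.049,0],[-0.225,-0.049,0],[-0.225,-0.049,0]], delta_rot=[[0,0,0],[0,0,0],[0,0,0],[0,0,0],[0,0,0],[0,0,0],[0,0,0],[0,0,0],[0,0,0],[0,0,0]], claw=[0.7,0.7,0.7,0.7,0.7,0.7,0.7,0.7,0.7,0.7])

```text
time: 35.45
eef_pos: [0.4508, -0.2936, 0.1625]
tcp_rot: [2.115, 2.323, -0.002]
wrist_force: [-0.0, 0.2, -5.5]
gripper_width: 0.781
grip_force: 44.8
```

Run:
```python
from h import *
for _ in range(3): r.camera('wrist')
s=r.state();im=r.camera('wrist');print(s['time'],s['eef_pos'],az(s),s['gripper_width'],np.abs(s['joint_vel']).max(),s['joint_positions'],R.from_rotvec(s['tcp_rot']).as_matrix()[2])
C=cam('wrist',s);print('go',go([.4515,-.2955,.0464],s))
cv2.imwrite('pics/w9.png',im[...,::-1])
m=mask(im,'red');u=proj(C,[.4515,-.2955,.0125]);print(u)
w=np.zeros_like(m);w[int(u[1])-60:int(u[1])+60,int(u[0])-60:int(u[0])+60]=1
v,uu=np.nonzero(m*w);P=np.array([ray(C,(a,b),.0125)[:2] for a,b in zip(uu,v)]);print(len(P),P.min(0),P.max(0))
```

```text
35.6 [ 0.4508 -0.2944  0.1627] 5.321810543667426 0.7841009376650436 0.005172581559445877 [ 0.2185  0.7592  0.4696  1.9308 -0.5902  0.5902  1.1717] [-0.0019 -0.0006 -1.    ]
go [-0.001   0.0007  0.1163]
[258.2201 187.9013]
1716 [ 0.4132 -0.2981] [ 0.4889 -0.2559]
```

Red disc from the wrist: x centre .451, width 76 mm, which agrees. Lower.

>>> play_rows(offset=[[-0.001,0.001,0.015],[-0.001,0.001,0.035],[-0.001,0.001,0.055],[-0.001,0.001,0.07],[-0.001,0.001,0.08],[-0.001,0.001,0.085],[-0.001,0.001,0.09],[-0.001,0.001,0.095],[-0.001,0.001,0.1],[-0.001,0.001,0.105]], delta_rot=[[0,0,0],[0,0,0],[0,0,0],[0,0,0],[0,0,0],[0,0,0],[0,0,0],[0,0,0],[0,0,0],[0,0,0]], claw=[0.7,0.7,0.7,0.7,0.7,0.7,0.7,0.7,0.7,0.7])

```text
time: 36.9
eef_pos: [0.4517, -0.2963, 0.0576]
tcp_rot: [2.116, 2.32, -0.003]
wrist_force: [-0.0, 0.5, -6.7]
gripper_width: 0.786
grip_force: 44.8
```

Run:
```python
from h import *
r.camera('wrist');r.camera('wrist')
s=r.state();print(s['time'],s['eef_pos'],s['wrist_force'],s['wrist_torque'],s['joint_positions'])
```

```text
37.0 [ 0.4513 -0.2961  0.0573] [-0.6398  0.921  -6.0348] [-0.0546  0.0659 -0.0225] [ 0.3234  0.9186  0.2929  1.9661 -0.7051  0.3586  1.269 ]
```

>>> play_rows(offset=[[0,0,0.003],[0,0,0.006],[0,0,0.008],[0,0,0.01],[0,0,0.011],[0,0,0.0115],[0,0,0.012],[0,0,0.012],[0,0,0.012],[0,0,0.012]], delta_rot=[[0,0,0],[0,0,0],[0,0,0],[0,0,0],[0,0,0],[0,0,0],[0,0,0],[0,0,0],[0,0,0],[0,0,0]], claw=[0.7,0.7,0.7,0.7,0.7,0.7,0.7,0.7,0.7,0.7])

```text
time: 38.25
eef_pos: [0.4515, -0.2963, 0.0464]
tcp_rot: [2.116, 2.32, -0.003]
wrist_force: [-1.7, 1.2, 6.6]
gripper_width: 0.784
grip_force: 44.8
```

Seated at the expected 0.0464 with load transferred. Release and rise.

>>> play_rows(offset=[[0,0,0],[0,0,0],[0,0,0],[0,0,-0.01],[0,0,-0.03],[0,0,-0.07],[0,0,-0.11],[0,0,-0.15],[0,0,-0.18],[0,0,-0.18]], delta_rot=[[0,0,0],[0,0,0],[0,0,0],[0,0,0],[0,0,0],[0,0,0],[0,0,0],[0,0,0],[0,0,0],[0,0,0]], claw=[1,1,1,1,1,1,1,1,1,1])

```text
time: 39.5
eef_pos: [0.4526, -0.2968, 0.2282]
tcp_rot: [2.113, 2.316, -0.002]
wrist_force: [-0.6, -0.1, -0.1]
gripper_width: 0.999
grip_force: 0.0
```

Run:
```python
from h import *
r.camera('wrist');r.camera('wrist')
s=r.state();print(s['time'],s['eef_pos'],s['wrist_force'],s['gripper_width'])
def blobs(n,im,C,specs,vmin,smax):
    H=cv2.cvtColor(im,cv2.COLOR_RGB2HSV);m=((H[...,2]>vmin)&(H[...,1]<smax)).astype(np.uint8)
    for k,(x,y,z,hw) in specs.items():
        u=proj(C,[x,y,z]).astype(int);w=np.zeros_like(m);w[max(0,u[1]-hw):u[1]+hw,max(0,u[0]-hw):u[0]+hw]=1
        cs=[c for c in cv2.findContours(m*w,cv2.RETR_EXTERNAL,cv2.CHAIN_APPROX_NONE)[0] if len(c)>5]
        if not cs: print(n,k,'none');continue
        c=cv2.convexHull(np.vstack(cs));P=np.array([ray(C,p[0],z)[:2] for p in c],np.float32);q=cv2.minAreaRect(P)
        print(n,k,u,np.array(q[0]),np.array(q[1]),q[2])
S=dict(green=(.567,.1008,.026,11),yellow=(.4104,.181,.028,12),blue=(.5825,-.132,.032,13),red=(.4515,-.2955,.05,14),gauge=(.44,-.045,.03,26))
for n in('top','side'): 
    im=r.camera(n);cv2.imwrite(f'pics/{n}9.png',im[...,::-1]);blobs(n,im,cam(n),S,130,60)
im=r.camera('wrist');C=cam('wrist',s);blobs('wrist',im,C,dict(red=(.4515,-.2955,.05,60)),190,25)
im0=cv2.imread('pics/top0.png')[...,::-1].copy();blobs('top0',im0,cam('top'),dict(gauge=S['gauge']),130,60)
im0=cv2.imread('pics/side0.png')[...,::-1].copy();blobs('side0',im0,cam('side'),dict(gauge=S['gauge']),130,60)
```

```text
39.6 [ 0.4515 -0.2954  0.2257] [-1.0117  0.6149 -0.4754] 0.9998541531258648
top green [241 165] [0.5705 0.0971] [0.0473 0.0466] 1.4893393516540527
top yellow [216 212] [0.4115 0.1796] [0.046  0.0492] 1.4312620162963867
top blue [312 162] [ 0.5922 -0.1305] [0.0744 0.0836] 1.4731440544128418
top red none
top gauge [285 204] [ 0.4379 -0.0234] [0.1762 0.1461] 74.32705688476562
side green [232 220] [0.569  0.1017] [0.0406 0.0477] 47.163063049316406
side yellow [278 251] [0.4113 0.1818] [0.05   0.0502] 16.95953369140625
side blue [252 172] [ 0.5826 -0.132 ] [0.0583 0.0614] 47.35721206665039
side red [303 147] [ 0.4555 -0.3078] [0.0744 0.1749] 25.811443328857422
side gauge [288 196] [ 0.4376 -0.0458] [0.0323 0.1478] 18.1680965423584
wrist red [257 180] [ 0.4531 -0.2968] [0.0676 0.069 ] 5.295640468597412
top0 gauge [285 204] [ 0.4399 -0.0527] [0.148  0.0622] 89.87002563476562
side0 gauge [288 196] [ 0.4446 -0.0259] [0.1836 0.1002] 74.22322845458984
```

Run:
```python
from h import *
a=cv2.imread('pics/side0.png');b=r.camera('side')[...,::-1]
d=cv2.absdiff(a[172:220,280:302],b[172:220,280:302].copy());print('gauge diff',d.mean(),d.max())
print(r.state()['wrist_force'],r.finish_job())
```

```text
gauge diff 5.647095959595959 14
the job is handed in; nothing more can be done
[ 0.1015 -0.4232 -0.6422] None
```

The stack was dismantled top down, each part was lowered and released on its own peg, the gauge looks unmoved, and the job was handed in at about 40 s. The larger ring was released about 0.9° off level because joint 6 hit its limit.

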